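Put the drying lid on the snack box and snap its four clips down

ROBOT

A 6-joint arm with a two-finger parallel gripper is mounted at the origin on a cart in front of the work surface, level with it; the furniture and walls round the work are solid. World frame = base frame: x ahead of the robot, y to its left, z up, the work surface at z = 0. Lengths are in m, angles in rad, forces in N, time in s.
With the tool pointing down it reaches from about 0.275 to 0.975 m from the base axis. Payload 8.4 kg.
Tool frame: the origin (TCP) lies at the very end of the fingers, on their centre line; the grasp point (between the pads) lies manip.grasp_offset behind it (manip.grasp_offset is the distance from the TCP to the grasp point, in m); z points along the fingers, y is the line along which they close (so a half turn about z gives the same grasp; the last joint's range is limited). The gripper opens to 92 mm and grips with 3 to 60 N. Pads are 20 mm wide; open, the fingers measure 128 mm over their backs; the gripper's body (75 mm by 189 mm) begins 69 mm behind the grasp point.
Start: joints at [-1.312, 0.353, 1.633, -0, 1.155, -0.002], TCP at [0.161, -0.604, 0.215] pointing down, gripper open.
Joint ranges: [-2.63, 2.63], [-0.92, 2.1], [0.06, 2.66], [-1.3, 4.44], [0, 2.69], [-3.02, 3.02]. Speed limits (rad/s): [2.22, 2.22, 2.79, 3.14, 3.14, 3.14].

INTERFACE

Orientations are given as a 3x3 rotation matrix whose columns are the frame's x, y, z axes.
In Python, from bench import manip gives the robot as it stands.
- The arm moves only by the shell command python3 -m jog 'ROWS' [OPENING] [FORCE]. ROWS is JSON, a list of rows, each a list of 6 numbers: the shift along the tool's x, y, z in mm, then the turn, a rotation vector about the tool's x, y, z in rad. A call has exactly 8 rows; each row shifts and turns the commanded pose from where the row before left it, along the tool's axes as they then stand; what a row does not reach is not made up. A row lasts 1/8 s, in which the tool goes at most 62.5 mm and 10.7 degrees, less where a joint would pass 70% of its speed; a pose out of reach is approached as far as the arm can. A call is refused whole if a number of a shift passes 62.5 or a number of a turn 0.188, either way. A call with a gripper value outside its range is refused whole. OPENING is the opening, from -1 (shut) to 1 (fully open), set as the call begins (- or left out, the last holds). The fingers move at their own pace and stop on an object; FORCE is the grip in N (left out, the last holds). Time passes only in rows, so rows that do not move let the fingers close, or fill a call up. It gives the time, the measured TCP pose, the force, the opening and the grip force at its end, in the units of the state.
- manip.state(): the state, without advancing time (a new reading comes with each control period).
- manip.grab_frame(name): name is "scene" or "top" or "wrist"; returns the picture (480x640x3 uint8, blue, green, red); there is no depth.
- manip.camera_info(name): a dict with "mtx" (3x3 intrinsics, pixels), "world_from_camera" (4x4, takes a point from camera to world coordinates). Camera axes: x right, y down, z forward; pixel columns grow to the right and rows downward; lengths in m; the calibration is good to about 2 mm. A picture is of the moment at which its call begins: read the wrist's pose just before it. camera_info takes no time and is no camera call; for the wrist camera it gives the pose at the moment of the call.
- manip.hand_in(): hands the job in; it is judged then, once.
The state is a dict: "clock": time; "joints": joint angles; "joint_velocities": joint speeds; "tau": joint torques, N m; "ee_pos": TCP position; "ee_rot": TCP orientation; "wrist_force": force on the tool from outside, world axes, zero at the start; "wrist_torque": the same for the moment, N m; "opening": finger opening in m; "grasp_force": force on a finger pad.
Only numpy, scipy, OpenCV 4.12 (cv2) and the standard library are available. Lean on these libraries where they do the work, as an engineer would, in place of code of your own. Each camera call takes 0.05 s, during which the arm holds its last target. There are 200 camera calls.

TASK

The lid of the snack box is drying on the wire rack: put it on the box so that it sits fully home, setting it down rather than dropping it, then flip down all four side clips until each snaps shut. Do not shove the box along the counter, and do not knock the pepper mill, the jars or the salt shaker.

Things in the scene. Friction and masses are not known exactly. Their poses are not given: they have to be found in the camera images.
- box: open cream stoneware box holding a lemon and a small honey jar, 110 (x) x 150 (y) x 70 mm, walls 4 mm, about 2 kg, rubber base, standing loose on the counter. A flange with a rounded bead runs round it just under the rim, 10 mm out from the wall, lower edge 60 mm above the counter. Origin: centre of the underside; z up
- lid: teal lid, about 0.26 kg: plate 122 (x) x 162 (y) x 9 mm, four pale clips hinged on its edges, and below it a sealing ring that drops 5 mm into the box with 3 mm of play each side. It fits either way round, its long side along the box's. Origin: centre of the plate's underside; z out of its top. It starts on the wire rack, sloping 30 degrees, low at its -x edge
- lid_under (a point): the lid's origin, centre of the plate's underside; meets box_rim when the lid is home
- lid_bar (a point): middle of the carrying bar on top of the lid, 20 mm above the lid's origin along its z. The bar is 18 mm wide (lid x), 70 mm long (lid y) and stands 22 mm above the plate, its top 31 mm above the lid's origin; a wider foot 3 mm high surrounds it
- box_rim (a point): centre of the box's mouth, level with the rim, 70 mm above the box's origin
- rack: chromed wire drying rack with two sloping rails, 140 x 100 mm, 130 mm high at the back, fixed to the counter; its -x side is the low side, where two short upturned wires stop the lid. Origin: on the counter below the lid's origin, which starts 100 mm above it
- microwave: red microwave, fixed: its left side stands at y = -0.26, its front at x = 0.47 (door handle to x = 0.43, far right), its top at z = 0.28; the robot starts in front of it. (Above the left of the counter hangs a wall cupboard, fixed: underside at z = 0.57, from y = 0.27 to the left, from x = 0.44 back; keep wrist and forearm below or beside it)
- pepper_mill: wooden pepper mill, bystander, diameter 58 mm, 180 mm tall; origin at the centre of its foot
- jar_tea: glass storage jar with a wooden lid, bystander, diameter 80 mm, 152 mm tall; origin at the centre of its foot
- salt_shaker: salt shaker, bystander, diameter 44 mm, 90 mm tall; origin at the centre of its foot
- jar_mustard: little mustard jar with a pale twist lid, bystander, diameter 51 mm, 54 mm tall; origin at the centre of its foot
- clip_front (a joint): angle of the pale clip on the long edge on the lid's -x side: 0 = flat down, 1.57 = straight out, 2.4 = raised. 60 mm wide, 32 mm long from its hinge, outer face 6 mm outside the hinge line when down. A stiff hinge (0.02 N m) keeps it where it is left. Going down it meets the box's bead at 0.65 rad and snaps over it at 0.36 (about 4 N on its lower part), then springs to 0 and stays
- clip_front_hinge (a point): middle of that clip's hinge line, at (-0.064, 0, 0.002) m in the lid's frame; it turns with the clip
- clip_back (a joint): angle of the pale clip on the long edge on the lid's +x side: 0 = flat down, 1.57 = straight out, 2.4 = raised. 60 mm wide, 32 mm long from its hinge, outer face 6 mm outside the hinge line when down. A stiff hinge (0.02 N m) keeps it where it is left. Going down it meets the box's bead at 0.65 rad and snaps over it at 0.36 (about 4 N on its lower part), then springs to 0 and stays
- clip_back_hinge (a point): middle of that clip's hinge line, at (0.064, 0, 0.002) m in the lid's frame; it turns with the clip
- clip_left (a joint): angle of the pale clip on the short edge on the lid's +y side: 0 = flat down, 1.57 = straight out, 2.4 = raised. 48 mm wide, 32 mm long from its hinge, outer face 6 mm outside the hinge line when down. A stiff hinge (0.02 N m) keeps it where it is left. Going down it meets the box's bead at 0.65 rad and snaps over it at 0.36 (about 4 N on its lower part), then springs to 0 and stays
- clip_left_hinge (a point): middle of that clip's hinge line, at (0, 0.084, 0.002) m in the lid's frame; it turns with the clip
- clip_right (a joint): angle of the pale clip on the short edge on the lid's -y side: 0 = flat down, 1.57 = straight out, 2.4 = raised. 48 mm wide, 32 mm long from its hinge, outer face 6 mm outside the hinge line when down. A stiff hinge (0.02 N m) keeps it where it is left. Going down it meets the box's bead at 0.65 rad and snaps over it at 0.36 (about 4 N on its lower part), then springs to 0 and stays
- clip_right_hinge (a point): middle of that clip's hinge line, at (0, -0.084, 0.002) m in the lid's frame; it turns with the clip

How it is judged:
By the outcome, as a careful person would: the job done as asked, in the order asked, and still so for the second after the job is handed in, with the robot touching nothing.
It also fails if it takes over 59 s, if anything falls off the work surface, if the arm or the gripper's body presses on something with over 40 N, if the wrist force passes 120 N, or if a joint passes its speed limit or range.

## Working session

There is one attempt and no reset: what is moved stays moved. The work goes in short steps, Python scripts to look and compute and a shell command to move; the robot and the scene stay as the last step left them, time stands still between calls to the robot, and variables do not carry over. Pictures are saved under pics/ and viewed, at most 10 in all, crops included, and the job is handed in when it is done.

```bash
ls; mkdir -p pics; python3 - <<'E'
from bench import manip
import cv2,numpy as np
np.set_printoptions(precision=4,suppress=True)
for n in("scene","top","wrist"):
    i=manip.camera_info(n);im=manip.grab_frame(n);cv2.imwrite(f"pics/{n}0.png",im);print(n,i["mtx"].tolist(),"\n",np.array(i["world_from_camera"]))
print(manip.state(),manip.grasp_offset)
E
```

```text
pics
scene [[609.3767141614054, 0.0, 321.95071666183696], [0.0, 609.3767141614054, 245.58134785027946], [0.0, 0.0, 1.0]] 
 [[-0.7744 -0.3274  0.5415 -0.3722]
 [-0.6324  0.3717 -0.6797  1.0641]
 [ 0.0213 -0.8687 -0.4948  0.9368]
 [ 0.      0.      0.      1.    ]]
top [[480.6933568431752, 0.0, 320.5613383639465], [0.0, 480.6933568431752, 229.69858582209713], [0.0, 0.0, 1.0]] 
 [[ 0.0074 -0.9891  0.1472  0.3761]
 [-0.9999 -0.006   0.01   -0.0851]
 [-0.009  -0.1473 -0.9891  1.3853]
 [ 0.      0.      0.      1.    ]]
wrist [[414.48908317827977, 0.0, 315.76394900620556], [0.0, 414.48908317827977, 240.42543370264207], [0.0, 0.0, 1.0]] 
 [[ 0.2565 -0.9227 -0.2878  0.2426]
 [-0.9665 -0.2458 -0.0736 -0.5821]
 [-0.0029  0.2971 -0.9549  0.3844]
 [ 0.      0.      0.      1.    ]]
{'clock': 0.15, 'joints': array([-1.3124,  0.3535,  1.6339, -0.    ,  1.1552, -0.0024]), 'joint_velocities': array([ 0.0016, -0.0005, -0.0012, -0.0012,  0.001 ,  0.0009]), 'tau': array([  0.0007, -59.4206, -33.4469,   0.0698,   0.0204,  -0.0001]), 'ee_pos': array([ 0.1611, -0.6035,  0.214 ]), 'ee_rot': array([[ 0.9662,  0.2578, -0.0003],
       [ 0.2578, -0.9662,  0.001 ],
       [-0.    , -0.001 , -1.    ]]), 'wrist_force': array([-0.17  , -0.4318, -0.2305]), 'wrist_torque': array([-0.006 , -0.0499,  0.008 ]), 'grasp_force': 0.0, 'opening': 0.092300096098672} 0.0187
```

View pics/top0.png

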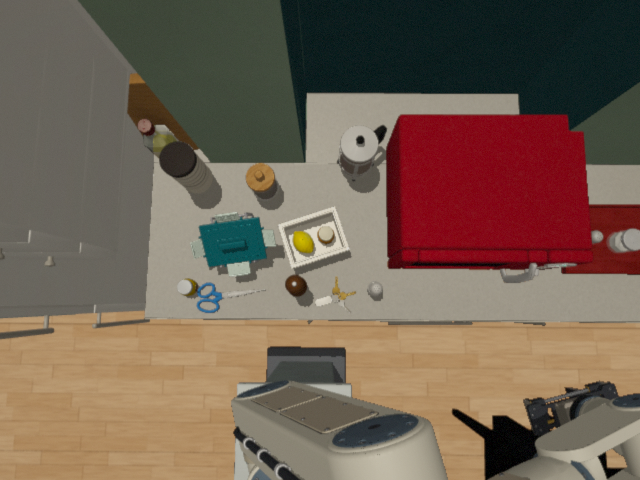

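View pics/scene0.png

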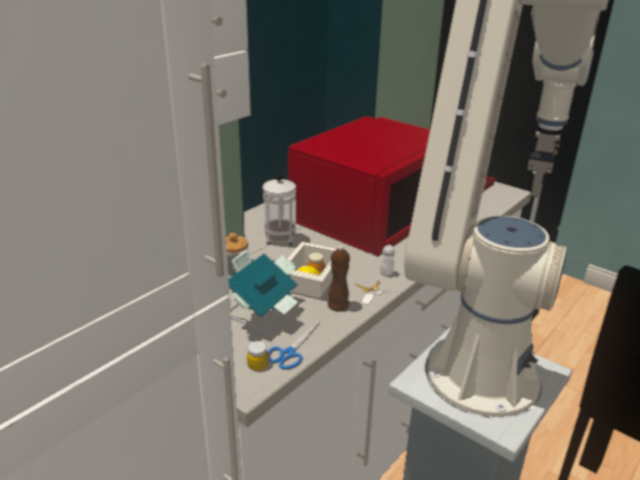

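Top view: box at px (314,239), slightly turned; lid on the rack at (233,243); pepper mill (296,286), salt (375,290), mustard (187,288), tea jar (261,180). Scene view agrees.

```bash
cat > h.py <<'E'
from bench import manip
import cv2,numpy as np
np.set_printoptions(precision=4,suppress=True)
def rays(info,px):
    T=np.array(info["world_from_camera"]);K=np.array(info["mtx"])
    p=np.c_[np.atleast_2d(px),np.ones(len(np.atleast_2d(px)))]
    return T[:3,3],(p@np.linalg.inv(K).T)@T[:3,:3].T
def onplane(info,px,p0,n):
    o,d=rays(info,px); p0=np.array(p0,float);n=np.array(n,float)
    return o+d*(((p0-o)@n)/(d@n))[:,None]
def onz(info,px,z): return onplane(info,px,[0,0,z],[0,0,1])
def proj(info,P):
    T=np.array(info["world_from_camera"]);K=np.array(info["mtx"])
    q=(np.atleast_2d(P)-T[:3,3])@T[:3,:3]; q=q@K.T; return q[:,:2]/q[:,2:]
def big(mask):
    c,_=cv2.findContours(mask.astype(np.uint8),cv2.RETR_EXTERNAL,cv2.CHAIN_APPROX_NONE)
    return max(c,key=cv2.contourArea)[:,0,:].astype(float)
def rect(P): # world xy mm minAreaRect
    r=cv2.minAreaRect((P[:,:2]*1000).astype(np.float32));return r,cv2.boxPoints(r)
def hsv(im): return cv2.cvtColor(im,cv2.COLOR_BGR2HSV)
E
python3 - <<'E'
from h import *
im=cv2.imread("pics/top0.png");i=manip.camera_info("top");H=hsv(im)
roi=np.zeros((480,640),bool);roi[200:280,272:355]=1
print("px",im[215:218,340],im[255,270],im[232,285],H[243,233],im[262,310])
g=im.min(2)
for th in(190,205,215):
    m=(g>th)&roi; c=big(m); print(th,rect(onz(i,c,0.068)))
teal=(H[...,0]>80)&(H[...,0]<105)&(H[...,1]>120)&(H[...,2]>60); teal[:,:190]=0;teal[:210]=0;teal[275:]=0;teal[:,285:]=0
c=big(teal);print("lidpx",cv2.boxPoints(cv2.minAreaRect(c.astype(np.float32))),cv2.contourArea(c.astype(np.float32)))
a=np.deg2rad(30)
for yaw in (-5,0,5):
    pass
for n,p,z in(("mill",(296,284),.18),("salt",(375,289),.09),("must",(187,287),.054),("tea",(261,175),.15)):
    print(n,onz(i,p,z))
cv2.imwrite("pics/top_crop.png",cv2.resize(im[150:310,140:400],None,fx=3,fy=3,interpolation=cv2.INTER_CUBIC))
E
```

```text
px [[141 157 163]
 [143 156 163]
 [141 155 161]] [75 85 88] [113 127 133] [ 91 209  95] [159 175 182]
190 (((553.441162109375, -50.95072937011719), (124.95439910888672, 165.36370849609375), 18.55610466003418), array([[ 467.8999,    7.5504],
       [ 520.5241, -149.2165],
       [ 638.9824, -109.4518],
       [ 586.3582,   47.315 ]], dtype=float32))
205 (((521.7319946289062, -144.96478271484375), (0.0, 0.0), 0.0), array([[ 521.732 , -144.9648],
       [ 521.732 , -144.9648],
       [ 521.732 , -144.9648],
       [ 521.732 , -144.9648]], dtype=float32))Traceback (most recent call last):
  File "<stdin>", line 7, in <module>
  File "h.py", line 17, in big
    return max(c,key=cv2.contourArea)[:,0,:].astype(float)
           ~~~^^^^^^^^^^^^^^^^^^^^^^^
ValueError: max() iterable argument is empty
```

```bash
python3 - <<'E'
from h import *
im=cv2.imread("pics/top0.png");i=manip.camera_info("top");H=hsv(im)
g=im.min(2);roi=np.zeros((480,640),bool);roi[200:280,272:355]=1
for th in(165,175,185):
    c=big((g>th)&roi); print(th,rect(onz(i,c,0.066))[0])
teal=(H[...,0]>80)&(H[...,0]<105)&(H[...,1]>120)&(H[...,2]>60); teal[:,:190]=0;teal[:212]=0;teal[275:]=0;teal[:,285:]=0
c=big(teal);b=cv2.boxPoints(cv2.minAreaRect(c.astype(np.float32)));print("lidpx",b)
q=cv2.approxPolyDP(c.astype(np.float32)[:,None],4,True)[:,0];print(q)
for n,p,z in(("mill",(296,284),.18),("salt",(375,289),.09),("must",(187,287),.054),("tea",(261,175),.15)):
    print(n,onz(i,p,z))
cv2.imwrite("pics/top_crop.png",cv2.resize(im[150:310,140:400],None,fx=3,fy=3,interpolation=cv2.INTER_CUBIC))
E
```

```text
165 ((553.751220703125, -50.61475372314453), (127.40164184570312, 168.0189208984375), 18.34816551208496)
175 ((553.5601806640625, -50.737648010253906), (126.54291534423828, 166.3797607421875), 18.43968963623047)
185 ((553.561279296875, -50.917694091796875), (125.73739624023438, 166.0418701171875), 18.549711227416992)
lidpx [[197.7532 225.3167]
 [259.5449 213.4337]
 [268.2111 258.4978]
 [206.4194 270.3809]]
[[258. 218.]
 [200. 226.]
 [208. 264.]
 [264. 258.]]
mill [[ 0.4183 -0.0127  0.18  ]]
salt [[ 0.4096 -0.2187  0.09  ]]
must [[0.4123 0.2956 0.054 ]]
tea [[0.7054 0.0861 0.15  ]]
```

View pics/top_crop.png

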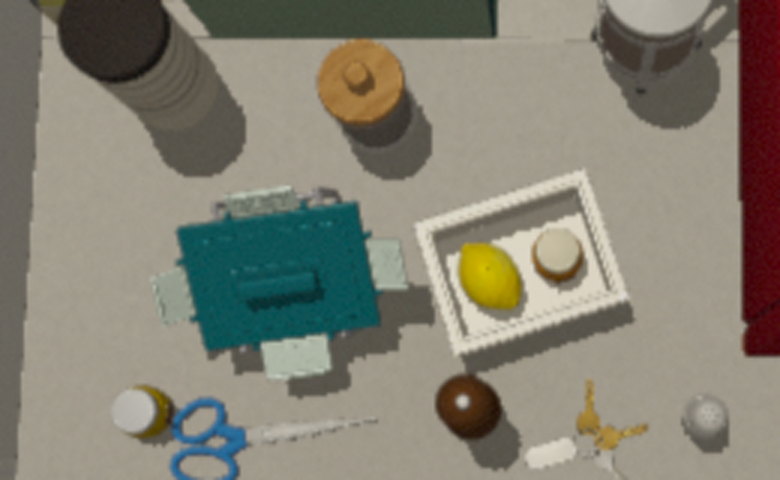

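Crop: lid corners (full px) about (200,226), (259,218), (267,258), (209,266), turned about 8°, all clips sticking out; box corners clear and turned about 18°.

```bash
cat >> h.py <<'E'
def lidR(yaw,tilt=30):
    y,t=np.deg2rad(yaw),np.deg2rad(tilt)
    Rz=np.array([[np.cos(y),-np.sin(y),0],[np.sin(y),np.cos(y),0],[0,0,1]])
    x=np.array([np.cos(t),0,np.sin(t)]);z=np.array([-np.sin(t),0,np.cos(t)])
    return Rz@np.c_[x,[0,1,0],z]
def rv(R): return cv2.Rodrigues(np.ascontiguousarray(R))[0].ravel()
def toolmove(P,R,s=None):
    s=s or manip.state(); R0=s["ee_rot"]
    print("tool shift mm",R0.T@(P-s["ee_pos"])*1000,"rotvec tool",rv(R0.T@R),"world d",(P-s["ee_pos"])*1000)
E
python3 - <<'E'
from h import *
i=manip.camera_info("top")
px=np.array([(200,226),(259.3,217.7),(267,258.3),(209.3,266.3)])
yaw=8.
for k in range(6):
    R=lidR(yaw); p0=np.array([0,0,.1])+R@[0,0,.009]
    # plane thru (cx,cy,.1)+.009n : iterate on centre
    c=locals().get('c',np.array([.54,.12,.1]))
    Q=onplane(i,px,c+R[:,2]*.009,R[:,2]); m=Q.mean(0)
    # line from diagonals
    d=m-R[:,2]*.009; c=np.array([d[0],d[1],.1])
    ly=(Q[0]+Q[3]-Q[1]-Q[2])/2; lx=(Q[0]+Q[1]-Q[2]-Q[3])/2
    yaw=np.rad2deg(np.arctan2(-ly[0],ly[1]))
print(c,yaw,np.linalg.norm(lx),np.linalg.norm(ly),np.rad2deg(np.arctan2(lx[1],lx[0])))
R=lidR(yaw); Rt=np.c_[R[:,1],R[:,0],-R[:,2]]
toolmove(c+R@[0,0,.15],Rt)
print(proj(manip.camera_info("scene"),np.array([c+R@v for v in ([.061,.081,.009],[-.061,.081,.009],[-.061,-.081,.009],[.061,-.081,.009])])))
E
```

```text
[0.5349 0.1603 0.1   ] 8.364464828913896 0.1188743992772422 0.15798527230936066 8.457732052562243
tool shift mm [ 483.6134 -650.204   -15.1874] rotvec tool [-0.4278  0.3798 -1.4204] world d [299.6338 752.8915  15.8673]
[[225.6564 279.5353]
 [262.2831 314.2837]
 [299.2459 282.7737]
 [265.0628 251.0153]]
```

```bash
cat >> h.py <<'E'
from scipy.spatial.transform import Rotation as Ro, Slerp
def rows(P0,R0,P1,R1,n):
    S=Slerp([0,1],Ro.from_matrix([R0,R1])); out=[]
    Rk=S(np.linspace(0,1,n+1)).as_matrix(); Pk=np.linspace(P0,P1,n+1)
    for k in range(n):
        out.append([round(float(v),1) for v in Rk[k].T@(Pk[k+1]-Pk[k])*1000]+[round(float(v),3) for v in rv(Rk[k].T@Rk[k+1])])
    return out
def down(yaw): # tool pointing down, tool x at yaw (deg)
    c,s=np.cos(np.deg2rad(yaw)),np.sin(np.deg2rad(yaw)); return np.array([[c,s,0],[s,-c,0],[0,0,-1.]])
def plan(*wps):
    s=manip.state();P,R=s["ee_pos"],s["ee_rot"];out=[]
    for P1,R1,n in wps: out+=rows(P,R,np.array(P1,float),R1,n);P,R=np.array(P1,float),R1
    for k in range(0,len(out),8): print(str(out[k:k+8]).replace(" ",""))
E
python3 - <<'E'
from h import *
R=lidR(8.4);Rt=np.c_[R[:,1],R[:,0],-R[:,2]];c=np.array([.535,.160,.1])
plan(([.27,-.2,.37],down(56),8),(c+R@[0,0,.17],Rt,8))
E
```

```text
[[26.2,-45.2,-19.4,-0.0,-0.0,-0.09],[30.1,-42.7,-19.5,-0.0,-0.0,-0.09],[33.8,-39.9,-19.5,-0.0,-0.0,-0.09],[37.2,-36.7,-19.5,-0.0,-0.0,-0.09],[40.4,-33.2,-19.5,-0.0,-0.0,-0.09],[43.2,-29.4,-19.5,-0.0,-0.0,-0.09],[45.6,-25.5,-19.5,-0.0,-0.0,-0.09],[47.7,-21.3,-19.5,-0.0,-0.0,-0.09]]
[[48.7,-5.5,15.3,-0.062,0.024,-0.09],[48.6,-2.1,16.3,-0.062,0.024,-0.09],[48.3,1.2,17.4,-0.062,0.024,-0.09],[47.6,4.4,18.8,-0.062,0.024,-0.09],[46.6,7.4,20.3,-0.062,0.024,-0.09],[45.3,10.3,21.9,-0.062,0.024,-0.09],[43.7,12.9,23.7,-0.062,0.024,-0.09],[41.8,15.2,25.7,-0.062,0.024,-0.09]]
```

```bash
python3 -m jog '[[26,-45,-20,0,0,-0.09],[30,-43,-20,0,0,-0.09],[34,-40,-20,0,0,-0.09],[37,-37,-20,0,0,-0.09],[40,-33,-20,0,0,-0.09],[43,-29,-20,0,0,-0.09],[46,-25,-20,0,0,-0.09],[48,-21,-20,0,0,-0.09]]' 0.1 && python3 -m jog '[[49,-5.5,15,-0.062,0.024,-0.09],[49,-2,16,-0.062,0.024,-0.09],[48,1,17,-0.062,0.024,-0.09],[48,4,19,-0.062,0.024,-0.09],[47,7,20,-0.062,0.024,-0.09],[45,10,22,-0.062,0.024,-0.09],[44,13,24,-0.062,0.024,-0.09],[42,15,26,-0.062,0.024,-0.09]]'
python3 - <<'E'
from h import *
i=manip.camera_info("wrist");im=manip.grab_frame("wrist");cv2.imwrite("pics/w1.png",im)
import pickle;pickle.dump(i,open("w1.pkl","wb"))
R=lidR(8.4);c=np.array([.535,.160,.1])
print(manip.state()["ee_pos"]);print(proj(i,np.array([c+R@v for v in ([.061,.081,.009],[-.061,.081,.009],[-.061,-.081,.009],[.061,-.081,.009],[0,.035,.031],[0,-.035,.031])])))
E
```

```text
clock: 1.15
ee_pos: [0.2698, -0.1989, 0.3752]
ee_rot: [[0.555, 0.832, 0.001], [0.832, -0.555, -0.0], [0.0, 0.001, -1.0]]
wrist_force: [1.4, -0.3, 0.1]
opening: 0.0505
grasp_force: 0.0
clock: 2.15
ee_pos: [0.4496, 0.1512, 0.2517]
ee_rot: [[-0.151, 0.856, 0.494], [0.989, 0.13, 0.076], [0.0, 0.499, -0.866]]
wrist_force: [1.6, -1.6, 0.2]
opening: 0.0504
grasp_force: 0.0
[0.4502 0.1541 0.2496]
[[392.4823 121.8968]
 [235.9308 121.589 ]
 [245.8527 310.0145]
 [382.2792 310.2714]
 [314.0473 185.1806]
 [313.9899 271.072 ]]
```

View pics/w1.png

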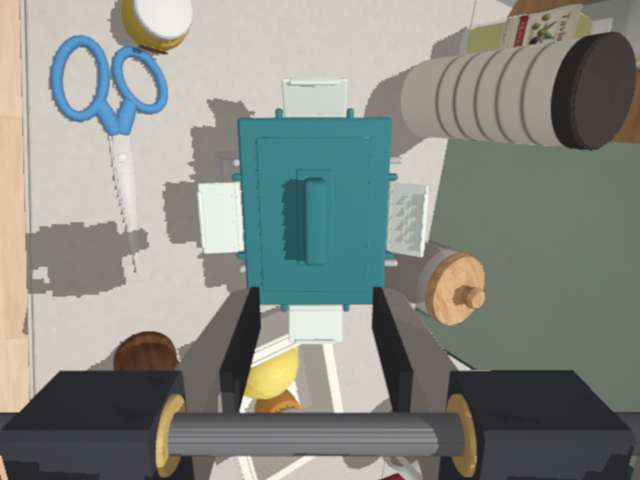

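Wrist view: lid plate corners about (239,118), (391,118), (386,304), (247,304); bar top from (316,178) to (316,264). The prediction is within a few mm, refining.

```bash
python3 - <<'E'
from h import *
import pickle
i=pickle.load(open("w1.pkl","rb"));im=cv2.imread("pics/w1.png");H=hsv(im)
t=(H[...,0]>80)&(H[...,0]<105)&(H[...,1]>120)&(H[...,2]>40);t[:110]=0;t[310:]=0;t[:,:225]=0;t[:,400:]=0
t=cv2.morphologyEx(t.astype(np.uint8),cv2.MORPH_OPEN,np.ones((25,25)))
c0=big(t)
q=cv2.approxPolyDP(c0.astype(np.float32)[:,None],6,True)[:,0];print(q.tolist())
R=lidR(8.4);c=np.array([.535,.160,.1])
def loc(px,z): return (onplane(i,px,c+R[:,2]*z,R[:,2])-c)@R*1000
print(loc(q,.009));P=loc(c0,.009);print(cv2.minAreaRect(P[:,:2].astype(np.float32)))
print(loc([(306,180),(325,180),(325,264),(307,264)],.031))
E
```

```text
[[240.0, 119.0], [247.0, 280.0], [259.0, 287.0], [260.0, 303.0], [371.0, 303.0], [372.0, 288.0], [383.0, 281.0], [389.0, 119.0]]
[[-57.7283  82.9425   9.    ]
 [-58.6166 -52.0631   9.    ]
 [-48.3862 -58.6702   9.    ]
 [-48.089  -74.0907   9.    ]
 [ 50.6207 -73.8863   9.    ]
 [ 50.9054 -59.419    9.    ]
 [ 60.2441 -52.7625   9.    ]
 [ 58.1697  83.1614   9.    ]]
((0.3636627197265625, 4.5480499267578125), (119.17479705810547, 157.3793487548828), 0.292188823223114)
[[ -6.1058  38.937   31.    ]
 [  8.3039  38.965   31.    ]
 [  8.8763 -28.8751  31.    ]
 [ -5.6415 -28.9046  31.    ]]
```

```bash
python3 - <<'E'
from h import *
i=manip.camera_info("wrist");im=manip.grab_frame("wrist");H=hsv(im)
i2=manip.camera_info("top");im2=manip.grab_frame("top");cv2.imwrite("pics/top1.png",im2)
t=(H[...,0]>80)&(H[...,0]<105)&(H[...,1]>120)&(H[...,2]>40);t[:100]=0;t[300:]=0;t[:,:225]=0;t[:,400:]=0
t=cv2.morphologyEx(t.astype(np.uint8),cv2.MORPH_OPEN,np.ones((25,25)))
R=lidR(8.4);c=np.array([.535,.160,.1])
def loc(px,z): return (onplane(i,px,c+R[:,2]*z,R[:,2])-c)@R*1000
c0=big(t);print(cv2.minAreaRect(loc(c0,.009)[:,:2].astype(np.float32)), loc(c0,.009).max(0),loc(c0,.009).min(0))
print(manip.state()["ee_pos"])
R2=R;c2=c+R@[.001,.0045,0];Rt=np.c_[R[:,1],R[:,0],-R[:,2]]
plan((c2+R@[0,0,.06],Rt,8),(c2+R@[0,0,.014],Rt,8))
E
```

```text
((0.3808441162109375, 8.738121032714844), (119.0904541015625, 149.11654663085938), 0.2806786596775055) [60.225  83.5778  9.    ] [-59.2599 -66.0546   9.    ]
[0.4484 0.1504 0.2502]
[[0.1,0.3,14.2,-0.001,-0.0,0.0],[0.1,0.3,14.2,-0.001,-0.0,0.0],[0.2,0.2,14.2,-0.001,-0.0,0.0],[0.2,0.2,14.2,-0.001,-0.0,0.0],[0.2,0.2,14.2,-0.001,-0.0,0.0],[0.2,0.2,14.2,-0.001,-0.0,0.0],[0.2,0.2,14.2,-0.001,-0.0,0.0],[0.2,0.2,14.2,-0.001,-0.0,0.0]]
[[0.0,-0.0,5.7,0.0,0.0,0.0],[0.0,-0.0,5.7,0.0,0.0,0.0],[-0.0,0.0,5.8,0.0,0.0,0.0],[0.0,-0.0,5.7,0.0,0.0,0.0],[0.0,-0.0,5.8,0.0,0.0,0.0],[-0.0,0.0,5.8,0.0,0.0,0.0],[0.0,-0.0,5.7,0.0,0.0,0.0],[0.0,-0.0,5.7,0.0,0.0,0.0]]
```

```bash
python3 -m jog '[[0,0.3,19,0,0,0],[0,0.2,19,0,0,0],[0.2,0.2,19,0,0,0],[0.2,0.2,19,0,0,0],[0.2,0.2,19,0,0,0],[0.2,0.2,19,0,0,0],[0.2,0.2,19,0,0,0],[0.2,0.2,12,0,0,0]]' && python3 -m jog '[[0,0,7,0,0,0],[0,0,5,0,0,0],[0,0,2,0,0,0],[0,0,0,0,0,0],[0,0,0,0,0,0],[0,0,0,0,0,0],[0,0,0,0,0,0],[0,0,0,0,0,0]]' 
python3 - <<'E'
from h import *
R=lidR(8.4);c=np.array([.535,.160,.1]);print((manip.state()["ee_pos"]-c)@R*1000)
E
```

```text
clock: 3.3
ee_pos: [0.5225, 0.1596, 0.1267]
ee_rot: [[-0.144, 0.859, 0.491], [0.99, 0.125, 0.071], [-0.0, 0.497, -0.868]]
wrist_force: [-0.9, 0.2, -0.1]
opening: 0.0502
grasp_force: 0.0
clock: 4.3
ee_pos: [0.5288, 0.1622, 0.1147]
ee_rot: [[-0.147, 0.858, 0.492], [0.989, 0.127, 0.073], [0.0, 0.497, -0.868]]
wrist_force: [-0.5, 0.2, -0.3]
opening: 0.0508
grasp_force: 0.0
[ 2.3197  3.1044 15.6047]
```

```bash
python3 -m jog '[[0.5,-0.5,1,0,0,0],[0,0,0.8,0,0,0],[0,0,0,0,0,0],[0,0,0,0,0,0],[0,0,0,0,0,0],[0,0,0,0,0,0],[0,0,0,0,0,0],[0,0,0,0,0,0]]' -1 40 
python3 - <<'E'
from h import *
s=manip.state();R=lidR(8.4);c=np.array([.535,.160,.1]);print((s["ee_pos"]-c)@R*1000,s["opening"],s["grasp_force"],s["wrist_force"])
i=manip.camera_info("wrist");im=manip.grab_frame("wrist");cv2.imwrite("pics/w2.png",im)
E
```

```text
clock: 5.3
ee_pos: [0.5289, 0.1626, 0.1126]
ee_rot: [[-0.146, 0.859, 0.491], [0.989, 0.127, 0.073], [0.0, 0.496, -0.868]]
wrist_force: [-2.7, -0.1, -1.3]
opening: 0.0175
grasp_force: 40.0
[ 1.3893  3.4593 13.7265] 0.017528244499328695 39.9964302778244 [-2.7242 -0.0867 -1.2962]
```

View pics/w2.png

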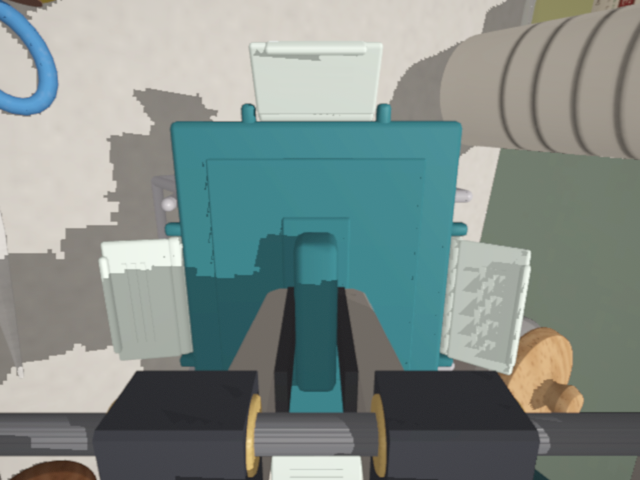

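Grip on the bar: far plate edge from (173,122) to (461,122), bar end at (316,234).

```bash
python3 - <<'E'
from h import *
s=manip.state();i=manip.camera_info("wrist");R0,P0=s["ee_rot"],s["ee_pos"]
def tl(px,z): return (onplane(i,px,P0+R0[:,2]*z,R0[:,2])-P0)@R0*1000
print(tl([(173,122),(461,122),(317,122)],.0047)); print(tl([(316,234)],-.015),tl([(283,218),(349,218)],.0017))
# plan: lift along lid normal & -x then level over box
b=np.array([.5535,-.0508,.0]);yb=18.4
up=P0-R0[:,2]*.06+np.array([0,0,.06])
plan((up,R0,4),(b+[-.02,.03,.25],down(90+yb),8),(b+[0,0,.16],down(90+yb),4))
E
```

```text
[[ 80.3592 -58.0006   4.7   ]
 [ 80.1171  59.0577   4.7   ]
 [ 80.2382   0.5241   4.7   ]]
[[ 38.5863   0.0235 -15.    ]] [[ 40.8417 -14.0755   1.7   ]
 [ 40.7818  14.1573   1.7   ]]
[[0.0,7.4,-28.0,0.0,0.0,0.0],[0.0,7.4,-28.0,0.0,0.0,0.0],[0.0,7.4,-28.0,0.0,0.0,0.0],[0.0,7.4,-28.0,0.0,0.0,0.0],[-22.8,2.4,-2.3,0.065,0.006,-0.021],[-22.8,1.7,-2.5,0.065,0.006,-0.021],[-22.8,1.1,-2.8,0.065,0.006,-0.021],[-22.8,0.4,-2.9,0.065,0.006,-0.021]]
[[-22.8,-0.3,-3.1,0.065,0.006,-0.021],[-22.8,-1.0,-3.2,0.065,0.006,-0.021],[-22.7,-1.6,-3.2,0.065,0.006,-0.021],[-22.7,-2.3,-3.2,0.065,0.006,-0.021],[-8.7,2.4,22.5,0.0,0.0,0.0],[-8.7,2.4,22.5,0.0,0.0,0.0],[-8.7,2.4,22.5,0.0,0.0,0.0],[-8.7,2.4,22.5,0.0,0.0,0.0]]
```

```bash
python3 -m jog '[[0,4,-14,0,0,0],[0,7,-28,0,0,0],[0,7.5,-28,0,0,0],[0,7.5,-28,0,0,0],[0,3,-14,0,0,0],[-23,2,-2.5,0.065,0.006,-0.021],[-23,1.5,-2.5,0.065,0.006,-0.021],[-23,1,-3,0.065,0.006,-0.021]]' && python3 -m jog '[[-23,0.4,-3,0.065,0.006,-0.021],[-23,-0.3,-3,0.065,0.006,-0.021],[-23,-1,-3,0.065,0.006,-0.021],[-23,-1.6,-3,0.065,0.006,-0.021],[-23,-2.3,-3,0.065,0.006,-0.021],[-9,2.5,15,0,0,0],[-9,2.5,15,0,0,0],[-5,1,5,0,0,0]]'
python3 - <<'E'
from h import *
s=manip.state();print(s["ee_pos"],s["opening"],s["wrist_force"])
a=manip.grab_frame("top");b=manip.grab_frame("wrist");cv2.imwrite("pics/t2.png",a);cv2.imwrite("pics/w3.png",b)
cv2.imwrite("pics/tw.png",np.hstack([cv2.resize(a[170:310,180:400],None,fx=1.8,fy=1.8),cv2.resize(b,(336,252))]))
E
```

```text
clock: 6.35
ee_pos: [0.5112, 0.0898, 0.2343]
ee_rot: [[-0.211, 0.926, 0.312], [0.977, 0.203, 0.059], [-0.009, 0.318, -0.948]]
wrist_force: [0.2, -0.5, -3.1]
opening: 0.0176
grasp_force: 40.0
clock: 7.35
ee_pos: [0.5445, -0.0425, 0.2117]
ee_rot: [[-0.314, 0.949, -0.004], [0.949, 0.314, 0.004], [0.005, -0.003, -1.0]]
wrist_force: [-1.1, 0.2, -3.5]
opening: 0.0175
grasp_force: 40.0
[ 0.5445 -0.0425  0.2117] 0.01750180520647391 [-1.0947  0.2287 -3.4579]
```

View pics/tw.png

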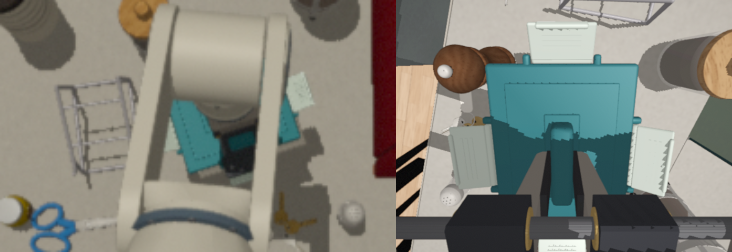

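Left: arm covers the lid from above; right (wrist): lid held level, bar end visible, mill at the upper left clear of the lid. I'll cross-check the box pose against the two earlier pictures.

```bash
python3 - <<'E'
from h import *
import pickle
R=np.array([[.949,-.3156],[.3156,.949]]);b=np.array([.5535,-.0508])
def inv(i,px,z): return (onz(i,px,z)[:,:2]-b)@R*1000
L=[[-65,85],[65,85],[65,-85],[-65,-85]]
for name,i in(("w1",pickle.load(open("w1.pkl","rb"))),("scene0",manip.camera_info("scene")),("top0",manip.camera_info("top"))):
    im=cv2.imread(f"pics/{name}.png"); W=np.array([np.r_[b+R@np.array(l)/1000,.065] for l in L])
    print(name,proj(i,W).round(0).tolist())
    # rectify plane z=.065 into box frame: 2 px/mm, +-110mm
    uu=np.array([[x,y] for x in(-110,110) for y in(-110,110)],float)
    P=proj(i,np.array([np.r_[b+R@(u/1000),.066] for u in uu]))
    dst=np.array([[220-u[1]*2,220-u[0]*2] for u in uu],np.float32)
    M=cv2.getPerspectiveTransform(P.astype(np.float32),dst)
    o=cv2.warpPerspective(im,M,(440,440))
    for k in (-65,-55,55,65): cv2.line(o,(0,220-2*k),(8,220-2*k),(0,0,255),1)
    for k in (-85,-75,75,85): cv2.line(o,(220-2*k,0),(220-2*k,8),(0,0,255),1)
    cv2.imwrite(f"pics/r_{name}.png",o)
a=[cv2.imread(f"pics/r_{n}.png") for n in("w1","scene0","top0")]
cv2.imwrite("pics/rect.png",cv2.resize(np.hstack(a),(798,266),interpolation=cv2.INTER_AREA))
E
```

```text
w1 [[209.0, 370.0], [328.0, 316.0], [347.0, 435.0], [248.0, 497.0]]
scene0 [[322.0, 280.0], [277.0, 270.0], [301.0, 242.0], [343.0, 250.0]]
top0 [[291.0, 268.0], [277.0, 224.0], [335.0, 205.0], [349.0, 249.0]]
```

View pics/rect.png

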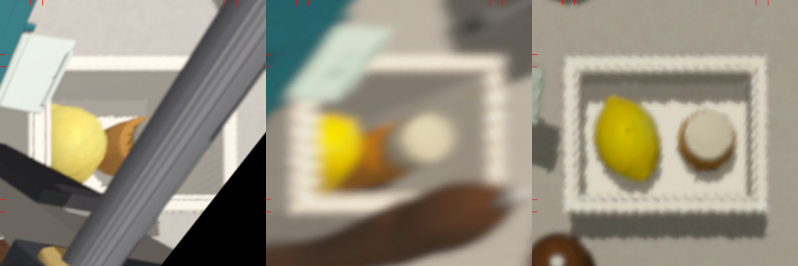

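Rectified views (wrist, scene, top): flange edges lie at ±64/±85 mm around my centre to about 1 mm in each, so the box pose holds.

```bash
python3 - <<'E'
from h import *
s=manip.state();print(s["ee_pos"]);plan(([.5536,-.0519,.092],down(108.4),8))
E
```

```text
[ 0.5449 -0.0426  0.2126]
[[-1.5,0.7,15.1,-0.0,-0.001,-0.0],[-1.5,0.7,15.1,-0.0,-0.001,-0.0],[-1.5,0.7,15.1,-0.0,-0.001,-0.0],[-1.5,0.7,15.1,-0.0,-0.001,-0.0],[-1.5,0.7,15.1,-0.0,-0.001,-0.0],[-1.5,0.7,15.1,-0.0,-0.001,-0.0],[-1.5,0.7,15.1,-0.0,-0.001,-0.0],[-1.4,0.7,15.1,-0.0,-0.001,-0.0]]
```

```bash
python3 -m jog '[[-3,1.4,15,0,-0.001,0],[-3,1.4,18,0,-0.001,0],[-3,1.4,20,0,-0.001,0],[-3,1.4,20,0,-0.001,0],[0,0,20,0,-0.001,0],[0,0,15,0,-0.001,0],[0,0,7,0,0,0],[0,0,3,0,0,0]]' && python3 -m jog '[[0,0,0,0,0,0],[0,0,0,0,0,0],[0,0,0,0,0,0],[0,0,0,0,0,0],[0,0,0,0,0,0],[0,0,0,0,0,0],[0,0,0,0,0,0],[0,0,0,0,0,0]]'
python3 - <<'E'
from h import *
s=manip.state();print(s["ee_pos"],s["wrist_force"]);toolmove(np.array([.5536,-.0519,.084]),down(108.4))
E
```

```text
clock: 8.45
ee_pos: [0.5546, -0.0522, 0.0954]
ee_rot: [[-0.314, 0.949, -0.0], [0.949, 0.314, -0.002], [-0.002, -0.001, -1.0]]
wrist_force: [-0.1, 0.1, -3.5]
opening: 0.0178
grasp_force: 40.0
clock: 9.45
ee_pos: [0.5546, -0.0522, 0.0957]
ee_rot: [[-0.314, 0.949, -0.0], [0.949, 0.314, -0.002], [-0.002, -0.001, -1.0]]
wrist_force: [-0.3, -0.2, -3.5]
opening: 0.0176
grasp_force: 40.0
[ 0.5546 -0.0522  0.0957] [-0.2684 -0.1505 -3.4527]
tool shift mm [ 0.6388 -0.821  11.6841] rotvec tool [-0.0009  0.0023 -0.0013] world d [ -0.9816   0.3194 -11.6848]
```

```bash
python3 -m jog '[[0.6,-0.8,1,0,0.002,0],[0,0,1,0,0,0],[0,0,1,0,0,0],[0,0,1,0,0,0],[0,0,1,0,0,0],[0,0,1,0,0,0],[0,0,1,0,0,0],[0,0,1,0,0,0]]' && python3 -m jog '[[0,0,0.7,0,0,0],[0,0,0.7,0,0,0],[0,0,0.6,0,0,0],[0,0,0.5,0,0,0],[0,0,0.5,0,0,0],[0,0,0,0,0,0],[0,0,0,0,0,0],[0,0,0,0,0,0]]'
```

```text
clock: 10.45
ee_pos: [0.5537, -0.0519, 0.0877]
ee_rot: [[-0.314, 0.949, -0.001], [0.949, 0.314, -0.001], [-0.0, -0.001, -1.0]]
wrist_force: [0.5, -0.2, -2.9]
opening: 0.0174
grasp_force: 40.0
clock: 11.45
ee_pos: [0.5537, -0.0519, 0.085]
ee_rot: [[-0.314, 0.949, -0.0], [0.949, 0.314, -0.001], [-0.0, -0.001, -1.0]]
wrist_force: [-1.0, 0.9, 5.1]
opening: 0.0178
grasp_force: 40.0
```

```bash
python3 -m jog '[[0,0,0.5,0,0,0],[0,0,0.3,0,0,0],[0,0,0,0,0,0],[0,0,0,0,0,0],[0,0,0,0,0,0],[0,0,0,0,0,0],[0,0,0,0,0,0],[0,0,0,0,0,0]]'
python3 - <<'E'
from h import *
a=manip.grab_frame("scene");b=manip.grab_frame("wrist");cv2.imwrite("pics/s4.png",a);cv2.imwrite("pics/w4.png",b)
cv2.imwrite("pics/sw.png",np.hstack([cv2.resize(a[210:320,230:390],(440,302),interpolation=cv2.INTER_CUBIC),cv2.resize(b[0:400],(360,302))]))
print(manip.state()["wrist_torque"])
E
```

```text
clock: 12.45
ee_pos: [0.5537, -0.0519, 0.085]
ee_rot: [[-0.314, 0.949, -0.0], [0.949, 0.314, -0.001], [-0.0, -0.001, -1.0]]
wrist_force: [-4.6, 1.3, 14.6]
opening: 0.0179
grasp_force: 40.0
[ 0.082   0.9494 -0.0371]
```

View pics/sw.png

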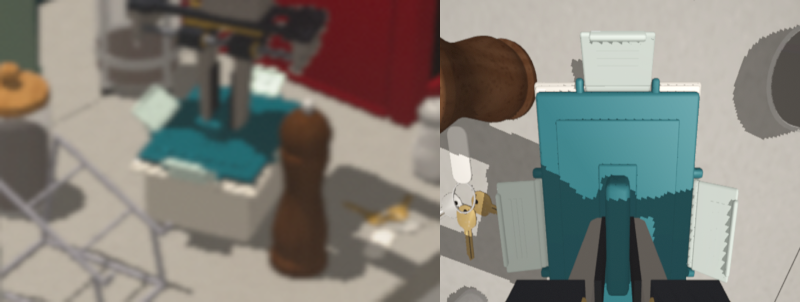

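Scene and wrist views: the lid rests flat on the rim, with even rim margins, level and well clear of the mill; firm stop at TCP z = 0.085. Release.

```bash
python3 -m jog '[[0,0,-0.6,0,0,0],[0,0,0,0,0,0],[0,0,0,0,0,0],[0,0,0,0,0,0],[0,0,0,0,0,0],[0,0,-8,0,0,0],[0,0,-20,0,0,0],[0,0,-25,0,0,0]]' -0.2
python3 - <<'E'
from h import *
import pickle
s=manip.state();print(s["ee_pos"],s["wrist_force"])
i=manip.camera_info("wrist");im=manip.grab_frame("wrist");cv2.imwrite("pics/w5.png",im);pickle.dump(i,open("w5.pkl","wb"))
R=np.array([[.949,-.3156,0],[.3156,.949,0],[0,0,1.]]);b=np.array([.5535,-.0508,0])
H=hsv(im);t=(H[...,0]>80)&(H[...,0]<105)&(H[...,1]>100)&(H[...,2]>40)
P=lambda x,y,z:b+R@[x/1000,y/1000,z/1000]
# plate far edge and sides in the box frame, at z=79
for row in (150,170,190):
    xs=np.where(t[row,100:540])[0]+100
    if len(xs):print(row,(onz(i,[(xs[0],row),(xs[-1]+1,row)],.079)-b)@R*1000)
for col in(270,300,340,360):
    ys=np.where(t[:300,col])[0]; print(col,(onz(i,[(col,ys[0])],.079)-b)@R*1000)
def T(tilt): # tool x=+y', tilted so tool top leans to -y'
    x=np.array([0,1,0.]);z=np.array([0,np.sin(tilt),-np.cos(tilt)]);x=np.array([0,np.cos(tilt),np.sin(tilt)]);return R@np.c_[x,np.cross(z,x),z]
print(T(0)@[0,1,0],down(108.4)[:,1])
plan((P(40,-4,170),T(.15),4),(P(98,-8,125),T(.3),4),(P(98,-8,45),T(.3),8),(P(88,-8,45),T(.3),4),(P(101,-8,50),T(.3),4))
E
```

```text
clock: 13.55
ee_pos: [0.5534, -0.0518, 0.1382]
ee_rot: [[-0.314, 0.949, -0.001], [0.949, 0.314, -0.0], [-0.0, -0.001, -1.0]]
wrist_force: [-0.6, -0.6, 0.5]
opening: 0.0364
grasp_force: 0.0
[ 0.5534 -0.0518  0.1382] [-0.5742 -0.5829  0.471 ]
150 [[-59.6816  63.7898  79.    ]
 [ 59.3067  63.49    79.    ]]
170 [[-59.4469  52.9792  79.    ]
 [ 59.5783  52.6846  79.    ]]
190 [[-59.7647  41.8584  79.    ]
 [ 59.2989  41.5691  79.    ]]
270 [[-24.8878  79.3588  79.    ]]
300 [[-8.9213 79.3175 79.    ]]
340 [[12.3642 79.2626 79.    ]]
360 [[23.0056 79.2351 79.    ]]
[0.949  0.3156 0.    ] [0.9489 0.3156 0.    ]
[[-0.6,9.7,-7.1,0.001,0.038,-0.0],[-0.3,9.7,-7.1,0.001,0.038,-0.0],[-0.0,9.7,-7.1,0.001,0.038,-0.0],[0.2,9.6,-7.1,0.001,0.038,-0.0],[-2.7,14.5,11.0,-0.0,0.037,-0.0],[-3.1,14.5,10.9,-0.0,0.037,-0.0],[-3.5,14.5,10.7,-0.0,0.038,0.0],[-3.9,14.5,10.6,-0.0,0.037,0.0]]
[[-3.0,-0.0,9.6,0.0,0.0,0.0],[-3.0,-0.0,9.6,0.0,0.0,0.0],[-3.0,-0.0,9.6,0.0,0.0,0.0],[-3.0,-0.0,9.6,0.0,0.0,0.0],[-3.0,-0.0,9.6,0.0,0.0,0.0],[-3.0,-0.0,9.6,0.0,0.0,0.0],[-3.0,-0.0,9.6,0.0,0.0,0.0],[-3.0,-0.0,9.6,0.0,0.0,0.0]]
[[-0.0,-2.5,-0.0,0.0,0.0,0.0],[0.0,-2.5,0.0,0.0,0.0,0.0],[-0.0,-2.5,-0.0,0.0,0.0,0.0],[-0.0,-2.5,-0.0,0.0,0.0,0.0],[0.4,3.3,-1.2,0.0,0.0,0.0],[0.4,3.3,-1.2,0.0,0.0,0.0],[0.4,3.3,-1.2,0.0,0.0,0.0],[0.4,3.3,-1.2,0.0,0.0,0.0]]
```

Lid centred on the box within a millimetre. Back clip now.

```bash
python3 -m jog '[[-0.6,10,-7,0,0.038,0],[-0.3,10,-7,0,0.038,0],[0,10,-7,0,0.038,0],[0.2,10,-7,0,0.038,0],[-3,14,11,0,0.037,0],[-3,14.5,11,0,0.037,0],[-3.5,14.5,11,0,0.038,0],[-4,14.5,10.5,0,0.037,0]]' -1 20 && python3 -m jog '[[-3,0,9.5,0,0,0],[-3,0,9.5,0,0,0],[-3,0,9.5,0,0,0],[-3,0,9.5,0,0,0],[-3,0,9.5,0,0,0],[-3,0,9.5,0,0,0],[-3,0,9.5,0,0,0],[-3,0,9.5,0,0,0]]'
python3 - <<'E'
from h import *
R=np.array([[.949,-.3156,0],[.3156,.949,0],[0,0,1.]]);b=np.array([.5535,-.0508,0]);s=manip.state()
print((s["ee_pos"]-b)@R*1000,s["wrist_force"]@R)
E
```

```text
clock: 14.6
ee_pos: [0.6488, -0.0274, 0.1196]
ee_rot: [[-0.3, 0.949, -0.094], [0.906, 0.314, 0.282], [0.297, -0.001, -0.955]]
wrist_force: [0.4, -0.5, 0.5]
opening: 0.0005
grasp_force: 0.0
clock: 15.6
ee_pos: [0.648, -0.0279, 0.0395]
ee_rot: [[-0.3, 0.949, -0.094], [0.907, 0.314, 0.281], [0.296, -0.001, -0.955]]
wrist_force: [-0.3, 0.2, -0.3]
opening: 0.0003
grasp_force: 0.2
[96.8689 -8.1143 39.4647] [-0.2026  0.3308 -0.3193]
```

```bash
python3 -m jog '[[1,-1,-1,0,0,0],[1,-1.5,-1,0,0,0],[0,-1.5,0,0,0,0],[0,-1.5,0,0,0,0],[0,-1.5,0,0,0,0],[0,-1,0,0,0,0],[0,0,0,0,0,0],[0,0,0,0,0,0]]'
python3 - <<'E'
from h import *
R=np.array([[.949,-.3156,0],[.3156,.949,0],[0,0,1.]]);b=np.array([.5535,-.0508,0]);s=manip.state()
print((s["ee_pos"]-b)@R*1000,s["wrist_force"]@R)
im=manip.grab_frame("wrist");cv2.imwrite("pics/w6.png",im)
E
```

```text
clock: 16.6
ee_pos: [0.6403, -0.0291, 0.0428]
ee_rot: [[-0.3, 0.949, -0.094], [0.907, 0.314, 0.281], [0.296, -0.001, -0.955]]
wrist_force: [0.2, 0.5, 0.5]
opening: 0.0001
grasp_force: 0.1
[89.2414 -6.814  42.7819] [0.3246 0.3832 0.4745]
```

View pics/w6.png

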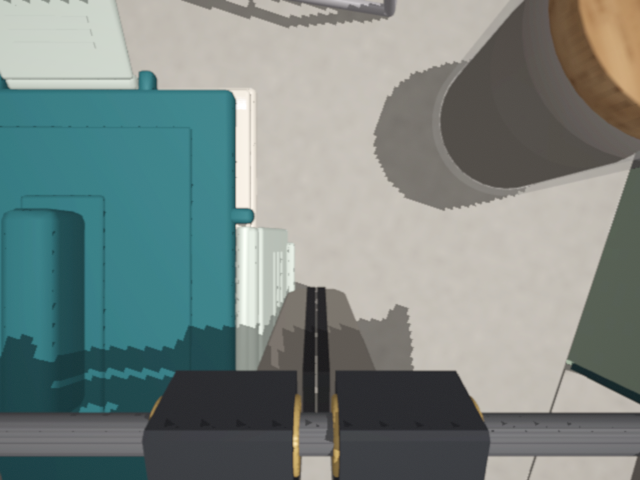

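Clip seen edge-on at (265,290), part-way down; the fingertip at (315,290) is narrower than assumed, so go further in, watching the force.

```bash
python3 -m jog '[[0,-1,0,0,0,0],[0,-1,0,0,0,0],[0,-1,0,0,0,0],[0,-1,0,0,0,0],[0,-1,0,0,0,0],[0,0,0,0,0,0],[0,0,0,0,0,0],[0,0,0,0,0,0]]' && python3 -m jog '[[0,-1,0,0,0,0],[0,-1,0,0,0,0],[0,-1,0,0,0,0],[0,-1,0,0,0,0],[0,0,0,0,0,0],[0,0,0,0,0,0],[0,0,0,0,0,0],[0,0,0,0,0,0]]'
```

```text
clock: 17.65
ee_pos: [0.6356, -0.0307, 0.0428]
ee_rot: [[-0.3, 0.949, -0.094], [0.907, 0.314, 0.281], [0.296, -0.001, -0.955]]
wrist_force: [2.3, -0.3, -0.4]
opening: 0.0006
grasp_force: 0.7
clock: 18.65
ee_pos: [0.6351, -0.0315, 0.0437]
ee_rot: [[-0.301, 0.95, -0.087], [0.907, 0.313, 0.281], [0.294, 0.005, -0.956]]
wrist_force: [11.2, 5.1, -3.6]
opening: 0.0002
grasp_force: 5.9
```

```bash
python3 -m jog '[[0,3,0,0,0,0],[0,3,0,0,0,0],[0,3,0,0,0,0],[0,3,0,0,0,0],[0,0,-4,0,0,0],[0,0,0,0,0,0],[0,0,0,0,0,0],[0,0,0,0,0,0]]'
cat >> h.py <<'E'
Rb=np.array([[.949,-.3156,0],[.3156,.949,0],[0,0,1.]]);bb=np.array([.5535,-.0508,0])
def W(x,y,z): return bb+Rb@[x/1000,y/1000,z/1000]
def st():
    s=manip.state();print("local",(s["ee_pos"]-bb)@Rb*1000,"F",s["wrist_force"]@Rb);return s
def T(tilt):
    x=np.array([0,np.cos(tilt),np.sin(tilt)]);z=np.array([0,np.sin(tilt),-np.cos(tilt)]);return Rb@np.c_[x,np.cross(z,x),z]
def pale(im):
    H=hsv(im);return ((H[...,1]<60)&(H[...,2]>120)&(im[...,1].astype(int)>=im[...,2].astype(int)+3)).astype(np.uint8)
def clip_px(i,side,y):
    h={"x":64,"y":84}[side[1]];sg=1 if side[0]=="+" else -1
    for th in(0,.36,.65,1.0,1.57,2.):
        # outer face tip
        r=h+32*np.sin(th)+6*np.cos(th);z=72-32*np.cos(th)+6*np.sin(th)
        p=W(sg*r,y,z) if side[1]=="x" else W(y,sg*r,z)
        print(th,proj(i,p).round(0).tolist())
E
python3 - <<'E'
from h import *
st();i=manip.camera_info("wrist");im=manip.grab_frame("wrist");cv2.imwrite("pics/w7.png",im)
clip_px(i,"+x",20)
r=int(proj(i,W(70,20,55))[0,1]);print(r)
for row in (r-15,r,r+15): print([im[row,c].tolist() for c in range(228,320,5)])
E
```

```text
clock: 19.65
ee_pos: [0.6435, -0.0294, 0.0466]
ee_rot: [[-0.3, 0.949, -0.094], [0.907, 0.314, 0.281], [0.296, -0.001, -0.955]]
wrist_force: [0.7, -0.3, 0.4]
opening: 0.0003
grasp_force: 0.0
local [92.1769 -8.0665 46.6218] F [ 0.5726 -0.5525  0.4327]
0 [[269.0, 245.0]]
0.36 [[292.0, 245.0]]
0.65 [[307.0, 245.0]]
1.0 [[321.0, 246.0]]
1.57 [[326.0, 246.0]]
2.0 [[312.0, 247.0]]
245
[[97, 91, 41], [180, 190, 184], [226, 236, 229], [208, 217, 210], [236, 245, 239], [195, 204, 198], [165, 174, 167], [160, 168, 162], [158, 166, 159], [182, 191, 196], [184, 192, 197], [185, 194, 199], [185, 193, 199], [185, 194, 199], [185, 194, 199], [186, 194, 199], [187, 194, 200], [186, 194, 199], [185, 193, 199]]
[[105, 98, 43], [179, 188, 182], [227, 237, 230], [222, 231, 224], [236, 245, 239], [193, 202, 195], [165, 174, 167], [161, 168, 162], [161, 170, 163], [243, 252, 246], [177, 184, 189], [185, 193, 199], [187, 196, 201], [187, 194, 200], [184, 193, 198], [183, 191, 196], [183, 192, 197], [185, 193, 198], [183, 192, 197]]
[[94, 89, 39], [182, 191, 184], [228, 238, 231], [225, 234, 227], [236, 245, 239], [192, 201, 195], [164, 173, 166], [212, 221, 215], [187, 196, 189], [242, 250, 244], [180, 189, 193], [185, 194, 199], [187, 196, 202], [186, 195, 201], [187, 194, 199], [185, 192, 197], [183, 190, 196], [183, 192, 197], [183, 191, 197]]
```

Numerically: pale clip now ends at col 274, against 269 predicted for fully down (292 at snap point), so the back clip is shut. Now the front.

```bash
python3 - <<'E'
from h import *
i=manip.camera_info("wrist");im=cv2.imread("pics/w7.png");H=hsv(im);t=(H[...,0]>80)&(H[...,0]<105)&(H[...,1]>100)&(H[...,2]>40)
for row in (130,160): print((onz(i,[(np.where(t[row,150:300])[0][-1]+151,row)],.079)-bb)@Rb*1000)
for col in(160,200): print((onz(i,[(col,np.where(t[:300,col])[0][0])],.079)-bb)@Rb*1000)
plan((W(96,-8,130),T(.3),4),(W(-40,-8,145),T(.3),4),(W(-98,-8,125),T(.3),4),(W(-97,-8,44),T(.3),8),(W(-86,-8,44),T(.3),4))
E
```

```text
[[60.378 63.692 79.   ]]
[[60.349  52.4391 79.    ]]
[[33.7796 78.0202 79.    ]]
[[48.7858 77.9785 79.    ]]
[[6.2,0.9,-19.9,-0.0,-0.0,-0.0],[6.2,1.0,-19.9,-0.0,-0.0,-0.0],[6.2,1.0,-19.9,-0.0,-0.0,-0.0],[6.2,1.0,-19.9,-0.0,-0.0,-0.0],[1.1,-34.0,-3.6,0.0,0.0,0.0],[1.1,-34.0,-3.6,0.0,0.0,0.0],[1.1,-34.0,-3.6,0.0,0.0,0.0],[1.1,-34.0,-3.6,0.0,0.0,0.0]]
[[-1.5,-14.5,4.8,0.0,0.0,0.0],[-1.5,-14.5,4.8,0.0,0.0,0.0],[-1.5,-14.5,4.8,0.0,0.0,0.0],[-1.5,-14.5,4.8,0.0,0.0,0.0],[-3.0,0.1,9.7,0.0,0.0,0.0],[-3.0,0.1,9.7,0.0,0.0,0.0],[-3.0,0.1,9.7,0.0,0.0,0.0],[-3.0,0.1,9.7,0.0,0.0,0.0]]
[[-3.0,0.1,9.7,0.0,0.0,0.0],[-3.0,0.1,9.7,0.0,0.0,0.0],[-3.0,0.1,9.7,0.0,0.0,0.0],[-3.0,0.1,9.7,0.0,0.0,0.0],[-0.0,2.8,-0.0,0.0,0.0,0.0],[0.0,2.8,0.0,0.0,0.0,0.0],[-0.0,2.8,-0.0,0.0,0.0,0.0],[-0.0,2.8,-0.0,0.0,0.0,0.0]]
```

```bash
python3 -m jog '[[6,1,-20,0,0,0],[6,1,-20,0,0,0],[6,1,-20,0,0,0],[6,1,-20,0,0,0],[1,-34,-3.5,0,0,0],[1,-34,-3.5,0,0,0],[1,-34,-3.5,0,0,0],[1,-34,-3.5,0,0,0]]' && python3 -m jog '[[-1.5,-14.5,5,0,0,0],[-1.5,-14.5,5,0,0,0],[-1.5,-14.5,5,0,0,0],[-1.5,-14.5,5,0,0,0],[-3,0,9.5,0,0,0],[-3,0,9.5,0,0,0],[-3,0,9.5,0,0,0],[-3,0,9.5,0,0,0]]' && python3 -m jog '[[-3,0,9.5,0,0,0],[-3,0,9.5,0,0,0],[-3,0,9.5,0,0,0],[-3,0,9.5,0,0,0],[0,0,0,0,0,0],[0,1,0,0,0,0],[0,2,0,0,0,0],[0,2,0,0,0,0]]'; python3 -c "
from h import *
st()"
```

```text
clock: 20.7
ee_pos: [0.5179, -0.0722, 0.146]
ee_rot: [[-0.3, 0.949, -0.093], [0.907, 0.315, 0.281], [0.296, -0.0, -0.955]]
wrist_force: [-0.1, -0.3, -0.0]
opening: 0.0004
grasp_force: 0.0
clock: 21.7
ee_pos: [0.4638, -0.09, 0.0833]
ee_rot: [[-0.3, 0.949, -0.094], [0.907, 0.315, 0.281], [0.296, -0.001, -0.955]]
wrist_force: [-0.1, -0.2, 1.6]
opening: 0.0004
grasp_force: 0.5
clock: 22.7
ee_pos: [0.468, -0.0887, 0.0443]
ee_rot: [[-0.3, 0.949, -0.095], [0.907, 0.315, 0.281], [0.296, -0.001, -0.955]]
wrist_force: [-4.6, -1.5, -1.2]
opening: 0.0006
grasp_force: 1.6
local [-93.0821  -8.9734  44.3361] F [-4.8439  0.0397 -1.2156]
```

```bash
python3 -m jog '[[0,1,0,0,0,0],[0,1,0,0,0,0],[0,1,0,0,0,0],[0,1,0,0,0,0],[0,0,0,0,0,0],[0,0,0,0,0,0],[0,0,0,0,0,0],[0,0,0,0,0,0]]'; python3 -c "
from h import *
st()"
```

```text
clock: 23.7
ee_pos: [0.4724, -0.0875, 0.0444]
ee_rot: [[-0.3, 0.949, -0.093], [0.907, 0.314, 0.281], [0.296, -0.0, -0.955]]
wrist_force: [0.1, -0.2, 1.4]
opening: 0.0004
grasp_force: 0.0
local [-88.5835  -9.2331  44.3588] F [ 0.0355 -0.1929  1.3712]
```

```bash
python3 - <<'E'
from h import *
i=manip.camera_info("wrist");im=manip.grab_frame("wrist");cv2.imwrite("pics/w8.png",im)
clip_px(i,"-x",20);r=int(proj(i,W(-70,20,55))[0,1])
g=im.astype(int)[r-2:r+3].mean(0);print([(c,g[c].round().astype(int).tolist()) for c in range(300,420,6)])
plan((W(-97,-8,55),T(.25),2),(W(-90,-25,125),T(.15),3),(W(0,-112,125),T(0),5),(W(0,-112,44),T(0),8))
E
```

```text
0 [[356.0, 242.0]]
0.36 [[333.0, 242.0]]
0.65 [[317.0, 243.0]]
1.0 [[303.0, 243.0]]
1.57 [[296.0, 243.0]]
2.0 [[310.0, 243.0]]
[(300, [181, 190, 196]), (306, [181, 190, 196]), (312, [181, 190, 195]), (318, [110, 116, 120]), (324, [109, 115, 119]), (330, [110, 116, 120]), (336, [114, 120, 122]), (342, [154, 162, 155]), (348, [123, 131, 125]), (354, [125, 132, 126]), (360, [199, 208, 201]), (366, [217, 225, 219]), (372, [199, 209, 201]), (378, [245, 254, 248]), (384, [86, 87, 71]), (390, [123, 118, 58]), (396, [150, 142, 76]), (402, [150, 142, 76]), (408, [150, 142, 76]), (414, [150, 142, 76])]
[[2.1,-4.2,-4.9,-0.0,-0.025,-0.001],[2.0,-4.2,-5.0,-0.0,-0.025,-0.001],[0.3,2.3,-24.0,0.0,-0.033,-0.0],[-0.5,2.3,-24.0,0.0,-0.033,-0.0],[-1.3,2.3,-24.0,0.0,-0.033,-0.0],[-17.2,18.0,-2.6,0.0,-0.03,0.0],[-17.3,18.0,-2.1,0.0,-0.03,-0.0],[-17.3,18.0,-1.6,0.0,-0.03,-0.0]]
[[-17.4,18.0,-1.0,0.0,-0.03,-0.0],[-17.4,18.0,-0.5,0.0,-0.03,0.0],[0.0,0.0,10.1,0.0,0.0,0.0],[0.0,0.0,10.1,0.0,0.0,0.0],[0.0,0.0,10.1,0.0,0.0,0.0],[0.0,0.0,10.1,0.0,0.0,0.0],[0.0,0.0,10.1,0.0,0.0,0.0],[0.0,0.0,10.1,0.0,0.0,0.0]]
[[0.0,0.0,10.1,0.0,0.0,0.0],[0.0,0.0,10.1,0.0,0.0,0.0]]
```

```bash
python3 -m jog '[[0,1,0,0,0,0],[0,1,0,0,0,0],[0,1,0,0,0,0],[0,1,0,0,0,0],[0,0,0,0,0,0],[0,0,0,0,0,0],[0,0,0,0,0,0],[0,0,0,0,0,0]]'; python3 -c "
from h import *
st();i=manip.camera_info('wrist');im=manip.grab_frame('wrist');cv2.imwrite('pics/w9.png',im)
clip_px(i,'-x',20);r=int(proj(i,W(-70,20,55))[0,1])
g=im.astype(int)[r-2:r+3].mean(0);print([(c,g[c].round().astype(int).tolist()) for c in range(330,400,4)])
"
```

```text
clock: 24.75
ee_pos: [0.4757, -0.0862, 0.0442]
ee_rot: [[-0.3, 0.949, -0.094], [0.907, 0.315, 0.281], [0.296, -0.001, -0.955]]
wrist_force: [-3.2, -1.8, -1.5]
opening: 0.0006
grasp_force: 2.0
local [-85.0078  -9.0433  44.2141] F [-3.6142 -0.6529 -1.4909]
0 [[348.0, 243.0]]
0.36 [[325.0, 243.0]]
0.65 [[309.0, 243.0]]
1.0 [[294.0, 243.0]]
1.57 [[286.0, 244.0]]
2.0 [[300.0, 244.0]]
[(330, [110, 116, 120]), (334, [110, 116, 120]), (338, [128, 136, 132]), (342, [156, 163, 157]), (346, [127, 134, 128]), (350, [123, 130, 124]), (354, [174, 183, 176]), (358, [156, 164, 158]), (362, [215, 224, 217]), (366, [185, 195, 188]), (370, [232, 241, 234]), (374, [236, 245, 238]), (378, [153, 162, 158]), (382, [90, 86, 37]), (386, [130, 123, 63]), (390, [149, 142, 75]), (394, [149, 142, 75]), (398, [149, 142, 75])]
```

```bash
python3 -m jog '[[0,1,0,0,0,0],[0,1,0,0,0,0],[0,0,0,0,0,0],[0,0,0,0,0,0],[0,-3,0,0,0,0],[0,-4,0,0,0,0],[0,-4,0,0,0,0],[0,0,0,0,0,0]]'; python3 -c "
from h import *
st();i=manip.camera_info('wrist');im=manip.grab_frame('wrist');cv2.imwrite('pics/w10.png',im)
clip_px(i,'-x',20);r=int(proj(i,W(-70,20,55))[0,1])
g=im.astype(int)[r-2:r+3].mean(0);print([(c,g[c].round().astype(int).tolist()) for c in range(342,412,4)])
plan((W(-97,-8,55),T(.25),2),(W(-90,-25,125),T(.15),3),(W(0,-112,125),T(0),5),(W(0,-112,44),T(0),8))
"
```

```text
clock: 25.8
ee_pos: [0.4674, -0.0891, 0.0444]
ee_rot: [[-0.3, 0.949, -0.093], [0.907, 0.314, 0.281], [0.296, -0.001, -0.955]]
wrist_force: [0.7, -0.1, -0.0]
opening: 0.0006
grasp_force: 0.0
local [-93.8371  -9.1624  44.4111] F [ 0.6165 -0.3181 -0.0439]
0 [[367.0, 243.0]]
0.36 [[345.0, 243.0]]
0.65 [[329.0, 243.0]]
1.0 [[315.0, 243.0]]
1.57 [[310.0, 243.0]]
2.0 [[326.0, 243.0]]
[(342, [109, 116, 120]), (346, [110, 116, 120]), (350, [110, 116, 120]), (354, [110, 116, 120]), (358, [109, 116, 120]), (362, [115, 122, 122]), (366, [153, 161, 154]), (370, [135, 141, 136]), (374, [121, 129, 123]), (378, [126, 134, 128]), (382, [134, 142, 136]), (386, [206, 215, 208]), (390, [191, 200, 193]), (394, [217, 226, 219]), (398, [241, 250, 244]), (402, [185, 195, 188]), (406, [71, 66, 28]), (410, [113, 105, 49])]
[[2.2,-1.7,-4.9,-0.0,-0.025,-0.001],[2.0,-1.7,-4.9,-0.0,-0.025,-0.001],[0.3,2.3,-24.0,0.0,-0.033,-0.0],[-0.5,2.3,-24.0,0.0,-0.033,-0.0],[-1.3,2.3,-24.0,0.0,-0.033,-0.0],[-17.2,18.0,-2.6,0.0,-0.03,0.0],[-17.3,18.0,-2.1,0.0,-0.03,-0.0],[-17.3,18.0,-1.6,0.0,-0.03,-0.0]]
[[-17.4,18.0,-1.0,0.0,-0.03,-0.0],[-17.4,18.0,-0.5,0.0,-0.03,0.0],[0.0,0.0,10.1,0.0,0.0,0.0],[0.0,0.0,10.1,0.0,0.0,0.0],[0.0,0.0,10.1,0.0,0.0,0.0],[0.0,0.0,10.1,0.0,0.0,0.0],[0.0,0.0,10.1,0.0,0.0,0.0],[0.0,0.0,10.1,0.0,0.0,0.0]]
[[0.0,0.0,10.1,0.0,0.0,0.0],[0.0,0.0,10.1,0.0,0.0,0.0]]
```

Front clip shut too (pale edge at col 363 against 367 predicted for 0). Right clip next.

```bash
python3 -m jog '[[2,-2,-5,0,-0.025,0],[2,-2,-5,0,-0.025,0],[0.3,2.5,-24,0,-0.033,0],[-0.5,2.5,-24,0,-0.033,0],[-1.3,2.5,-24,0,-0.033,0],[-17,18,-2.5,0,-0.03,0],[-17,18,-2,0,-0.03,0],[-17,18,-1.5,0,-0.03,0]]' && python3 -m jog '[[-17,18,-1,0,-0.03,0],[-17,18,-0.5,0,-0.03,0],[0,0,10,0,0,0],[0,0,10,0,0,0],[0,0,10,0,0,0],[0,0,10,0,0,0],[0,0,10,0,0,0],[0,0,0,0,0,0]]'; python3 -c "
from h import *
st()"
```

```text
clock: 26.85
ee_pos: [0.5439, -0.1349, 0.1255]
ee_rot: [[-0.314, 0.949, -0.019], [0.948, 0.315, 0.056], [0.059, 0.0, -0.998]]
wrist_force: [-0.1, -0.4, -0.4]
opening: 0.0004
grasp_force: 0.0
clock: 27.85
ee_pos: [0.5875, -0.1557, 0.0737]
ee_rot: [[-0.314, 0.949, -0.003], [0.949, 0.314, 0.002], [0.002, -0.002, -1.0]]
wrist_force: [1.0, 0.2, 0.1]
opening: 0.0004
grasp_force: 0.0
local [  -0.8583 -110.3222   73.6876] F [ 1.0618 -0.1173  0.107 ]
```

```bash
python3 -m jog '[[0,0,10,0,0,0],[0,0,10,0,0,0],[0,0,10,0,0,0],[0,0,0,0,0,0],[1,0,0,0,0,0],[1,0,0,0,0,0],[1,0,0,0,0,0],[1,0,0,0,0,0]]' && python3 -m jog '[[1,0,0,0,0,0],[1,0,0,0,0,0],[1,0,0,0,0,0],[0,0,0,0,0,0],[0,0,0,0,0,0],[0,0,0,0,0,0],[0,0,0,0,0,0],[0,0,0,0,0,0]]'; python3 -c "
from h import *
st()"
```

```text
clock: 28.85
ee_pos: [0.5868, -0.1519, 0.0448]
ee_rot: [[-0.314, 0.949, -0.001], [0.949, 0.314, 0.001], [0.002, -0.001, -1.0]]
wrist_force: [0.3, -0.2, -0.0]
opening: 0.0004
grasp_force: 0.1
clock: 29.85
ee_pos: [0.5858, -0.1491, 0.0446]
ee_rot: [[-0.314, 0.949, -0.001], [0.949, 0.314, 0.001], [0.002, -0.001, -1.0]]
wrist_force: [0.0, -0.1, -0.0]
opening: 0.0005
grasp_force: 0.0
local [  -0.3934 -103.5254   44.6175] F [-0.0087 -0.0749 -0.0428]
```

```bash
python3 -m jog '[[1,0,0,0,0,0],[1,0,0,0,0,0],[1,0,0,0,0,0],[0.5,0,0,0,0,0],[0,0,0,0,0,0],[0,0,0,0,0,0],[0,0,0,0,0,0],[0,0,0,0,0,0]]'; python3 -c "
from h import *
st()"
```

```text
clock: 30.85
ee_pos: [0.5847, -0.1458, 0.0446]
ee_rot: [[-0.314, 0.949, -0.001], [0.949, 0.314, 0.001], [0.002, -0.001, -1.0]]
wrist_force: [1.1, -1.1, -1.0]
opening: 0.0004
grasp_force: 0.6
local [ -0.3944 -99.9946  44.5901] F [ 0.6935 -1.3898 -1.0048]
```

```bash
python3 -m jog '[[1,0,0,0,0,0],[1,0,0,0,0,0],[0,0,0,0,0,0],[0,0,0,0,0,0],[0,0,0,0,0,0],[0,0,0,0,0,0],[0,0,0,0,0,0],[0,0,0,0,0,0]]'; python3 -c "
from h import *
st()"
```

```text
clock: 31.85
ee_pos: [0.5846, -0.1453, 0.0447]
ee_rot: [[-0.315, 0.949, -0.0], [0.949, 0.315, -0.001], [-0.001, -0.0, -1.0]]
wrist_force: [2.0, -9.4, -3.9]
opening: 0.0002
grasp_force: 4.5
local [ -0.2881 -99.5557  44.7072] F [-1.0738 -9.5589 -3.9114]
```

Stiff stop at the closed-clip position after the give: right clip shut. Now left, with the tool turned 90°.

```bash
python3 - <<'E'
from h import *
p=np.array
L=Rb@np.c_[[1,0,0],[0,-1,0],[0,0,-1.]]
M=Rb@np.c_[[.7071,.7071,0],[.7071,-.7071,0],[0,0,-1.]]
plan((W(0,-106,45),T(0),2),(W(0,-108,138),T(0),4),(W(0,-80,140),T(0)@Ro.from_rotvec([0,0,.3]).as_matrix(),2),(W(0,118,135),L,8),(W(2,118,80),L,4),(W(2,118,44),L,4))
E
```

```text
[[-3.2,0.1,-0.1,-0.0,0.0,-0.0],[-3.2,0.1,-0.1,-0.0,0.0,-0.0],[-0.5,-0.0,-23.3,0.0,0.0,0.0],[-0.5,-0.0,-23.2,0.0,0.0,0.0],[-0.5,0.0,-23.3,0.0,0.0,0.0],[-0.5,-0.0,-23.3,0.0,0.0,0.0],[14.0,0.0,-1.0,0.0,0.0,0.15],[13.8,-2.1,-1.0,0.0,0.0,0.15]]
[[23.6,-7.3,0.6,0.0,0.0,0.159],[22.2,-11.0,0.6,0.0,0.0,0.159],[20.2,-14.3,0.6,0.0,0.0,0.159],[17.7,-17.3,0.6,0.0,0.0,0.159],[14.7,-19.9,0.6,0.0,0.0,0.159],[11.4,-22.0,0.6,0.0,0.0,0.159],[7.7,-23.5,0.6,0.0,0.0,0.159],[3.9,-24.4,0.6,0.0,0.0,0.159]]
[[0.5,0.0,13.7,0.0,0.0,0.0],[0.5,-0.0,13.7,0.0,0.0,0.0],[0.5,-0.0,13.8,0.0,0.0,0.0],[0.5,0.0,13.7,0.0,0.0,0.0],[0.0,0.0,9.0,0.0,0.0,0.0],[0.0,0.0,9.0,0.0,0.0,0.0],[0.0,0.0,9.0,0.0,0.0,0.0],[0.0,0.0,9.0,0.0,0.0,0.0]]
```

```bash
python3 -m jog '[[-3,0,0,0,0,0],[-3,0,0,0,0,0],[-0.5,0,-23,0,0,0],[-0.5,0,-23,0,0,0],[-0.5,0,-24,0,0,0],[-0.5,0,-24,0,0,0],[14,0,-1,0,0,0.15],[14,-2,-1,0,0,0.15]]' && python3 -m jog '[[23.5,-7.5,0.5,0,0,0.159],[22,-11,0.5,0,0,0.159],[20,-14.5,0.5,0,0,0.159],[17.5,-17.5,0.5,0,0,0.159],[14.5,-20,0.5,0,0,0.159],[11.5,-22,0.5,0,0,0.159],[8,-23.5,0.5,0,0,0.159],[4,-24.5,0.5,0,0,0.159]]'; python3 -c "
from h import *
st();L=Rb@np.c_[[1,0,0],[0,-1,0],[0,0,-1.]];toolmove(W(2,117,80),L)"
```

```text
clock: 32.85
ee_pos: [0.578, -0.1245, 0.1411]
ee_rot: [[-0.015, 1.0, -0.001], [1.0, 0.015, 0.002], [0.002, -0.001, -1.0]]
wrist_force: [0.5, 0.1, -0.5]
opening: 0.0003
grasp_force: 0.0
clock: 33.85
ee_pos: [0.515, 0.0638, 0.1371]
ee_rot: [[0.951, 0.308, -0.001], [0.308, -0.951, 0.002], [-0.001, -0.002, -1.0]]
wrist_force: [1.6, 0.2, -0.7]
opening: 0.0005
grasp_force: 0.0
local [ -0.3582 120.8879 137.0935] F [ 1.5925 -0.3206 -0.6804]
tool shift mm [ 2.4296  3.9577 57.084 ] rotvec tool [-0.002   0.0007 -0.0076] world d [  3.4571  -2.922  -57.0935]
```

```bash
python3 -m jog '[[1,2,12,0,0,-0.007],[1,2,12,0,0,0],[0,1,12,0,0,0],[0,0,12,0,0,0],[0,0,12,0,0,0],[0,0,12,0,0,0],[0,0,12,0,0,0],[0,0,8,0,0,0]]' && python3 -m jog '[[0,1,1,0,0,0],[0,1,0,0,0,0],[0,1,0,0,0,0],[0,1,0,0,0,0],[0,1,0,0,0,0],[0,1,0,0,0,0],[0,0,0,0,0,0],[0,0,0,0,0,0]]'; python3 -c "
from h import *
st()"
```

```text
clock: 34.85
ee_pos: [0.5185, 0.0589, 0.0442]
ee_rot: [[0.947, 0.32, -0.002], [0.32, -0.947, 0.001], [-0.001, -0.002, -1.0]]
wrist_force: [0.7, 1.8, 2.7]
opening: 0.0002
grasp_force: 1.1
clock: 35.85
ee_pos: [0.5208, 0.053, 0.0441]
ee_rot: [[0.947, 0.32, -0.001], [0.32, -0.947, 0.001], [-0.001, -0.001, -1.0]]
wrist_force: [0.0, 0.3, 0.6]
opening: 0.0007
grasp_force: 0.0
local [  1.777  108.8621  44.0602] F [0.0924 0.2518 0.603 ]
```

```bash
python3 -m jog '[[0,1,0,0,0,0],[0,1,0,0,0,0],[0,1,0,0,0,0],[0,1,0,0,0,0],[0,0.5,0,0,0,0],[0,0,0,0,0,0],[0,0,0,0,0,0],[0,0,0,0,0,0]]'; python3 -c "
from h import *
st()"
```

```text
clock: 36.85
ee_pos: [0.5221, 0.0489, 0.044]
ee_rot: [[0.947, 0.32, -0.001], [0.32, -0.947, 0.001], [-0.001, -0.002, -1.0]]
wrist_force: [0.5, -0.2, -0.7]
opening: 0.0002
grasp_force: 0.1
local [  1.644  104.5209  43.9595] F [ 0.4293 -0.3914 -0.7377]
```

```bash
python3 -m jog '[[0,1,0,0,0,0],[0,1,0,0,0,0],[0,1,0,0,0,0],[0,0,0,0,0,0],[0,0,0,0,0,0],[0,0,0,0,0,0],[0,0,0,0,0,0],[0,0,0,0,0,0]]'; python3 -c "
from h import *
st();plan((W(2,112,44),Rb@np.c_[[1,0,0],[0,-1,0],[0,0,-1.]],2),(W(0,118,160),Rb@np.c_[[1,0,0],[0,-1,0],[0,0,-1.]],4),([.36,.06,.30],down(30),10))"
```

```text
clock: 37.85
ee_pos: [0.5223, 0.0472, 0.0437]
ee_rot: [[0.948, 0.319, -0.003], [0.319, -0.948, 0.003], [-0.002, -0.004, -1.0]]
wrist_force: [-2.3, 9.4, 0.7]
opening: 0.0006
grasp_force: 4.9
local [  1.2773 102.8126  43.7165] F [0.8378 9.6706 0.6888]
[[0.4,-4.6,-0.1,-0.002,0.001,0.002],[0.4,-4.6,-0.1,-0.002,0.001,0.002],[-0.5,-1.5,-29.0,0.0,0.0,0.0],[-0.5,-1.5,-29.0,0.0,0.0,0.0],[-0.5,-1.5,-29.0,0.0,0.0,0.0],[-0.5,-1.5,-29.0,0.0,0.0,0.0],[-14.9,-4.8,-14.0,0.0,0.0,-0.02],[-14.8,-5.1,-14.0,0.0,0.0,-0.02]]
[[-14.7,-5.4,-14.0,0.0,0.0,-0.02],[-14.5,-5.7,-14.0,0.0,0.0,-0.02],[-14.4,-6.0,-14.0,0.0,0.0,-0.02],[-14.3,-6.3,-14.0,0.0,0.0,-0.02],[-14.2,-6.6,-14.0,0.0,0.0,-0.02],[-14.0,-6.9,-14.0,0.0,0.0,-0.02],[-13.9,-7.2,-14.0,0.0,0.0,-0.02],[-13.7,-7.4,-14.0,0.0,0.0,-0.02]]
```

Stop at the closed position with 9.7 N: left clip shut. Retreat and check.

```bash
python3 -m jog '[[0.4,-4.5,0,0,0,0],[0.4,-4.5,0,0,0,0],[-0.5,-1.5,-29,0,0,0],[-0.5,-1.5,-29,0,0,0],[-0.5,-1.5,-29,0,0,0],[-0.5,-1.5,-29,0,0,0],[-12,-15,-14,0,0,0],[-12,-20,-14,0,0,0]]' && python3 -m jog '[[-12,-25,-14,0,0,0],[-12,-25,-14,0,0,0],[-12,-25,-14,0,0,0],[-12,-25,-14,0,0,0],[-12,-25,-14,0,0,0],[-12,-25,-14,0,0,0],[-12,-15,-14,0,0,0],[-5,-5,-5,0,0,0]]'
python3 - <<'E'
from h import *
st();a=manip.grab_frame("top");b=manip.grab_frame("scene");cv2.imwrite("pics/t9.png",a);cv2.imwrite("pics/s9.png",b)
cv2.imwrite("pics/fin.png",np.hstack([cv2.resize(a[160:320,170:400],(437,304),interpolation=cv2.INTER_CUBIC),cv2.resize(b[205:325,225:365],(355,304),interpolation=cv2.INTER_CUBIC)]))
E
```

```text
clock: 38.85
ee_pos: [0.4832, 0.0852, 0.1888]
ee_rot: [[0.948, 0.319, -0.001], [0.319, -0.948, 0.001], [-0.0, -0.001, -1.0]]
wrist_force: [0.6, -0.3, -0.7]
opening: 0.0007
grasp_force: 0.0
clock: 39.85
ee_pos: [0.3445, 0.2182, 0.2922]
ee_rot: [[0.947, 0.321, 0.0], [0.321, -0.947, 0.002], [0.001, -0.002, -1.0]]
wrist_force: [0.2, -0.1, -0.6]
opening: 0.0006
grasp_force: 0.0
local [-113.4752  321.216   292.1722] F [ 0.2001 -0.1298 -0.6094]
```

View pics/fin.png

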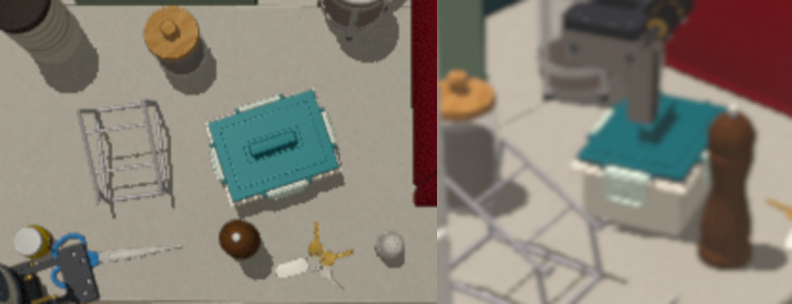

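Top and scene views: lid square on the box, clips lying flat, mill, jars and shaker in place. A last numeric check of the right and front clips and of box displacement.

```bash
python3 - <<'E'
from h import *
i=manip.camera_info("top");a=cv2.imread("pics/t9.png")
H=hsv(a);t=((H[...,0]>80)&(H[...,0]<105)&(H[...,1]>120)&(H[...,2]>60)).astype(np.uint8);t[:190]=0;t[280:]=0;t[:,:270]=0;t[:,355:]=0
print(rect(onz(i,big(t),.077))[0])
for side,fn in(("+x",lambda r:W(r,0,55)),("-x",lambda r:W(-r,0,55)),("+y",lambda r:W(0,r,55)),("-y",lambda r:W(0,-r,55))):
    h=64 if side[1]=="x" else 84
    print(side,"expected tip px at 0/.65:");clip_px(i,side,0)
    print([(r,cv2.getRectSubPix(a,(1,1),tuple(proj(i,fn(h+r))[0].astype(np.float32)))[0,0].tolist()) for r in range(0,36,3)])
E
```

```text
((551.721435546875, -52.404144287109375), (126.323486328125, 164.52545166015625), 19.820781707763672)
+x expected tip px at 0/.65:
0 [[306.0, 214.0]]
0.36 [[304.0, 211.0]]
0.65 [[304.0, 208.0]]
1.0 [[303.0, 205.0]]
1.57 [[302.0, 203.0]]
2.0 [[303.0, 204.0]]
[(0, [136, 143, 113]), (3, [166, 180, 171]), (6, [173, 187, 182]), (9, [156, 170, 170]), (12, [145, 159, 164]), (15, [142, 157, 163]), (18, [142, 157, 162]), (21, [143, 158, 163]), (24, [142, 156, 162]), (27, [141, 155, 162]), (30, [142, 156, 163]), (33, [143, 157, 164])]
-x expected tip px at 0/.65:
0 [[321.0, 261.0]]
0.36 [[322.0, 265.0]]
0.65 [[323.0, 267.0]]
1.0 [[323.0, 269.0]]
1.57 [[324.0, 269.0]]
2.0 [[323.0, 267.0]]
[(0, [170, 185, 178]), (3, [141, 156, 148]), (6, [115, 128, 120]), (9, [103, 116, 110]), (12, [85, 95, 96]), (15, [76, 87, 90]), (18, [75, 85, 90]), (21, [77, 87, 91]), (24, [83, 92, 97]), (27, [126, 139, 145]), (30, [138, 152, 159]), (33, [139, 153, 160])]
+y expected tip px at 0/.65:
0 [[283.0, 247.0]]
0.36 [[279.0, 249.0]]
0.65 [[276.0, 249.0]]
1.0 [[274.0, 249.0]]
1.57 [[272.0, 249.0]]
2.0 [[274.0, 248.0]]
[(0, [173, 188, 179]), (3, [176, 191, 184]), (6, [176, 191, 185]), (9, [153, 167, 169]), (12, [142, 157, 163]), (15, [143, 157, 164]), (18, [140, 155, 162]), (21, [141, 155, 161]), (24, [142, 156, 162]), (27, [142, 157, 163]), (30, [143, 157, 163]), (33, [140, 155, 161])]
-y expected tip px at 0/.65:
0 [[343.0, 228.0]]
0.36 [[347.0, 227.0]]
0.65 [[350.0, 225.0]]
1.0 [[352.0, 224.0]]
1.57 [[353.0, 223.0]]
2.0 [[351.0, 223.0]]
[(0, [146, 156, 136]), (3, [171, 186, 178]), (6, [163, 178, 171]), (9, [142, 157, 156]), (12, [140, 153, 159]), (15, [141, 154, 161]), (18, [140, 153, 160]), (21, [141, 155, 161]), (24, [142, 156, 162]), (27, [143, 157, 163]), (30, [143, 157, 164]), (33, [142, 156, 162])]
```

All four clips end 6–9 mm outside their hinge lines, which is flat down, and the box has moved no more than about 2 mm.

```bash
python3 -c "
from bench import manip
print(manip.hand_in())"
```

```text
the job is handed in; nothing more can be done
None
```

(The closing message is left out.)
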